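Twist a washed stopcock plug home in its tapered bush

TASK

The washed stopcock plug with the small flat wing handle stands in the wooden rack: set it upright and lightly into the mouth of the grey valve block with its wing crosswise to the two hose barbs. Then twist it home, pressing down and turning at the same time, until its collar sits down on the block with the wing in line with the barbs, and let go so that it holds by itself. Never push down with more than about 15 N, since forcing it straight in would split the bush, and leave the other plugs, the glassware and everything else where they are.

Things in the scene. Friction and masses are not known exactly. Their poses are not given: they have to be found in the camera images.
- plug_grip (a point): Centre of the wing handle of the loose white plug to be fitted: an upright flat plate 44 mm long (this point's x axis), 12 mm thick (y) and 32 mm high (z up). Grasp it across its thickness. At the start it hangs by its collar in one of the rack's three holes (which one varies), the wing within 0.5 rad of the rack's x axis. Mass about 80 g.
- plug_collar (a point): Centre of the underside of that plug's collar (38 mm in diameter, 5 mm thick), on its axis, 29 mm below plug_grip, same axes. Between collar and wing is a round neck 12 mm in diameter, 8 mm high. Below is the stem, 44 mm long, tapering from 24 mm diameter at the collar to 12 mm at its lower end. Home when this point lies on valve_seat.
- valve_seat (a point): Centre of the round mouth, 27 mm in diameter, in the flat top face of the fixed grey plastic valve block (70 x 70 mm, top face 70 mm above the bench) that stands on rubber pads on an aluminium foot. Its x axis is the hose line: two brass hose barbs stick out to 75 mm either side along x, 36 mm above the bench; z is up. A wing in line with x is right either way round.
- block_core (a point): Middle of the bush in the block, 20 mm below valve_seat, same axes. The bush is four white leaves on stiff springs, with the plug's taper. A plug on the axis first touches them with its collar about 10 mm above the top face; from there the squeeze on the stem grows steadily, to about 40 N in all when home. At home the collar meets the hard face and the push climbs faster.
- block (a joint): How far the block is pushed down on its rubber pads (m): 0 at rest, growing downwards by 1 mm for every 6 N of push, springing back when let go. The block only gives straight down, and valve_seat goes with it. Over 3 mm (18 N) the bush splits. So at the end of the twist the top face lies a millimetre or two lower than at rest while the hand still presses.
- plug: The plug to be fitted, whole (origin at the lower end of its stem, 44 mm below plug_collar, same axes). Slid straight down into the bush it needs about 3 N for every further mm and over 20 N at the end; while it is being turned (0.1 rad or more per 0.5 mm of descent, either way, or to and fro) about half of that, with a moment up to 0.3 N m. It stays wedged where it is left.
- rack: Fixed wooden rack, 70 mm (x) by 230 mm (y) by 55 mm high, origin at the centre of its underside; three holes 31 mm in diameter in a row along its y axis at -75, 0 and +75 mm. The three plugs hang in it, one per hole.
- knob_plug_grip (a point): Another white plug with a round knob 30 mm in diameter, in the rack, 73 mm above its lower end. Leave alone.
- thick_plug_grip (a point): Another white plug with a bigger wing (58 x 16 x 32 mm) and a thick stem, in the rack; centre of its wing. Leave alone.
- beaker: Glass beaker, 68 mm in diameter, 85 mm high, origin under its centre. Leave alone.
- reagent: Amber jar, 60 mm in diameter, 130 mm high, origin under its centre. Leave alone.
- flask: Glass conical flask, 72 mm in diameter at the foot, 98 mm high, origin under its centre. Leave alone.
- tip_box: Blue box of pipette tips, 85 x 120 x 55 mm high, origin under its centre. Leave alone.
- hose_nut: Brass ring nut lying flat, 32 mm in diameter, 14 mm high, origin under its centre. Leave alone.
- pipette: White pipette lying on the bench, 26 mm thick, reaching from 90 mm behind to 150 mm ahead of its origin along its x axis. Leave alone.
Things that resemble listed ones, but are neither listed nor needed, are in the scene too. What is shaped like the plug but orange, purple or yellow is not meant.

How it is judged:
By the outcome, as a careful person would: the job done as asked, in the order asked, and still so for the second after the job is handed in, with the robot touching nothing.
It also fails if it takes over 72 s, if anything falls off the work surface, if the arm or the gripper's body presses on something with over 40 N, if the wrist force passes 120 N, or if a joint passes its speed limit or range.

ROBOT

A 6-joint arm with a two-finger parallel gripper is mounted at the origin on the work surface. World frame = base frame: x ahead of the robot, y to its left, z up, the work surface at z = 0. Lengths are in mm, angles in degrees, forces in N, time in s.
With the tool pointing down it reaches from about 300 to 850 mm from the base axis. Payload 4.2 kg.
Tool frame: the origin (TCP) lies on the mounting face of the last link; the fingertips stand 191 mm ahead of it and the grasp point (between the pads) lies 172 mm ahead of it; z points along the fingers, y is the direction in which the jaws open and shut (so a half turn about z gives the same grasp; the last joint's range is limited). The gripper opens to 91 mm and grips with 3 to 60 N. Pads are 32 mm wide; open, the fingers measure 118 mm over their backs; the gripper's body (76 mm by 178 mm) begins 60 mm behind the grasp point.
Start: joints at [64.171, 18.312, 89.639, -0, 72.044, -1.146], TCP at [240.115, 522.463, 404.776] pointing down, gripper open.
Joint ranges: [-177.97, 177.97], [-48.28, 115.42], [12.27, 149.76], [-77.06, 257.06], [2.81, 150.46], [-146.56, 146.56]. Speed limits (degrees/s): [147.25, 147.25, 180, 180, 180, 180].

INTERFACE

Orientations are given as [roll, pitch, yaw] about the fixed x, y, z axes, in that order (R = Rz(yaw) Ry(pitch) Rx(roll)).
In Python, from workcell import env gives the robot as it stands.
- The arm moves only by the shell command python3 -m handwheel 'ROWS' [FORCE]. ROWS is JSON, a list of rows, each an object with "gripper": the opening in per cent of the stroke, from 0 (shut) to 100 (fully open); "travel": the shift along the tool's x, y, z in m, a list of three; "twist": the turn about the tool's z in rad. In form: [{"gripper": gripper, "travel": [x, y, z], "twist": twist}, ...]. A call has 1 to 5 rows; each row shifts and turns the commanded pose from where the row before left it, along the tool's axes as they then stand; what a row does not reach is not made up. A row lasts 1/12 s, in which the tool goes at most 41.7 mm and 7.16 degrees, less where a joint would pass 70% of its speed; a pose out of reach is approached as far as the arm can. A call with a gripper value outside its range is refused whole. The fingers move at their own pace and stop on an object; FORCE is the grip in N (left out, the last holds). Time passes only in rows, so rows that do not move let the fingers close. It gives the time, the measured TCP pose, the force and the opening at its end, in the units of the state.
- env.state(): the state, without advancing time (a new reading comes with each control period).
- env.grab_frame(name): name is "side" or "top" or "wrist"; returns a dict with "frame" (400x640x3 uint8, red, green, blue), "intrinsics" (3x3 intrinsics, pixels), "k1" (the pictures are not rectified: a ray, as slopes to the right and down, at radius r is drawn at 1 + k1 r^2 times it, then the intrinsics apply), "extrinsics" (4x4, takes a point from camera to world coordinates). Camera axes: x right, y down, z forward; pixel columns grow to the right and rows downward; lengths in mm; the calibration is good to about 2 mm. A picture is of the moment at which its call begins. There is no depth.
- env.job_done(): hands the job in, once; it reports no verdict.
Trained networks look in the newest picture that a camera, given by its name, has taken for a name from the list of things; names that differ only in an ending like _2 or _b are one class to them, and where a whole thing is asked for, a point or a joint stands for the part that bears it (a point fixed in the world has none). Each returns a list of dicts, best first, with "confidence" (0 to 1); they miss things now and then, are a little off and sometimes report something else, mostly with a low value. They report only what shows in the picture. A call takes as long as a camera call. They do not tell look-alikes from the thing itself.
- env.trace(camera, thing): "pixels" (400x640 bool, what is visible of it) and "uv" ([column, row] in pixels, amid what is visible of it).
- env.pinpoint(camera, thing): "uv" ([column, row] in pixels: a listed point, or the origin of a listed thing).
The state is a dict: "time_s": time; "qpos": joint angles; "qvel": joint speeds; "effort": joint torques, N m; "ee_pos": TCP position; "ee_rot": TCP orientation; "force": force on the tool from outside, world axes, zero at the start; "torque": the same for the moment, N m; "gripper_width": finger opening in mm.
Only numpy, scipy, OpenCV 4.12 (cv2) and the standard library are available. Lean on these libraries where they do the work, as an engineer would, in place of code of your own. Each camera call takes 0.05 s, during which the arm holds its last target. There are 200 camera calls.

## Working session

There is one attempt and no reset: what is moved stays moved. The work goes in short steps, Python scripts to look and compute and a shell command to move; the robot and the scene stay as the last step left them, time stands still between calls to the robot, and variables do not carry over. Pictures are saved under pics/ and viewed, about 8 in all and at most 12, crops included, and the job is handed in when it is done.

```bash
mkdir -p pics; ls; cat > h.py <<'E'
import numpy as np, cv2
from workcell import env
def cam(n):
    f=env.grab_frame(n); return f
def ray(f,uv):
    K=np.array(f["intrinsics"]);k=f["k1"];T=np.array(f["extrinsics"])
    d=np.array([(uv[0]-K[0,2])/K[0,0],(uv[1]-K[1,2])/K[1,1]]);u=d.copy()
    for _ in range(20): u=d/(1+k*(u@u))
    r=T[:3,:3]@np.array([u[0],u[1],1]); return T[:3,3],r/np.linalg.norm(r)
def atz(f,uv,z):
    o,r=ray(f,uv); return o+r*(z-o[2])/r[2]
def proj(f,p):
    K=np.array(f["intrinsics"]);T=np.array(f["extrinsics"])
    c=T[:3,:3].T@(np.array(p)-T[:3,3]);u=c[:2]/c[2];u=u*(1+f["k1"]*(u@u))
    return K[:2,:2]@u+K[:2,2]
def tri(rs):
    A=0;b=0
    for o,r in rs:
        P=np.eye(3)-np.outer(r,r);A=A+P;b=b+P@o
    p=np.linalg.solve(A,b);return p,[float(np.linalg.norm((np.eye(3)-np.outer(r,r))@(p-o))) for o,r in rs]
def save(f,n): cv2.imwrite("pics/"+n,f["frame"][:,:,::-1])
E
python3 - <<'E'
from h import *
np.set_printoptions(precision=1,suppress=True)
print(env.state())
for c in ["side","top","wrist"]:
    f=cam(c);save(f,c+"0.png");print(c,np.array(f["extrinsics"])[:3,3])
    for t in ["plug_grip","plug_collar","valve_seat","rack","knob_plug_grip","thick_plug_grip"]:
        print(t,[(np.round(d["uv"]),round(d["confidence"],2)) for d in env.pinpoint(c,t)][:4])
E
```

```text
pics
{'time_s': 0.0, 'qpos': array([64.2, 18.4, 89.7, -0. , 72. , -1.1]), 'qvel': array([ 0. ,  0. , -0.1, -0. , -0.1,  0.1]), 'effort': array([  0. , -41.2, -23.2,   0.1,   0. ,  -0. ]), 'ee_pos': array([240. , 522.3, 403.9]), 'ee_rot': array([-179.9,   -0. ,  155.3]), 'force': array([ 0.6, -0.1, -0.1]), 'torque': array([-0.,  0.,  0.]), 'gripper_width': 91.40953106899211}
side [ 121.7 -626.6  602.3]
plug_grip [(array([210., 198.]), 0.81), (array([221., 219.]), 0.8), (array([264., 186.]), 0.58), (array([303., 177.]), 0.54)]
plug_collar [(array([226., 230.]), 0.88), (array([303., 183.]), 0.79), (array([212., 210.]), 0.7), (array([305., 170.]), 0.64)]
valve_seat [(array([384., 296.]), 0.68)]
rack [(array([264., 206.]), 0.83)]
knob_plug_grip [(array([269., 199.]), 0.54)]
thick_plug_grip [(array([255., 175.]), 0.65), (array([262., 206.]), 0.41)]
top [ 413.1   53.8 1044.5]
plug_grip [(array([254., 202.]), 0.74), (array([250., 247.]), 0.68), (array([279., 307.]), 0.6), (array([237., 301.]), 0.57)]
plug_collar [(array([259., 199.]), 0.71), (array([278., 304.]), 0.68), (array([250., 242.]), 0.67), (array([234., 186.]), 0.58)]
valve_seat [(array([431., 236.]), 0.91), (array([247., 244.]), 0.66)]
rack [(array([250., 248.]), 0.79)]
knob_plug_grip [(array([278., 250.]), 0.61), (array([218., 243.]), 0.54)]
thick_plug_grip [(array([216., 241.]), 0.91)]
wrist [172.1 554.8 385.2]
plug_grip []
plug_collar []
valve_seat []
rack []
knob_plug_grip []
thick_plug_grip []
```

View pics/top0.png

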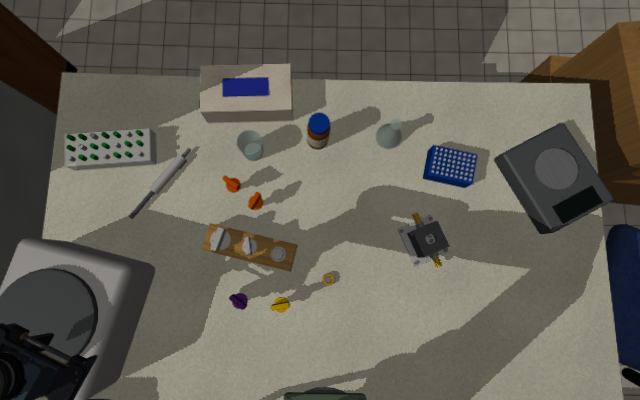

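View pics/side0.png

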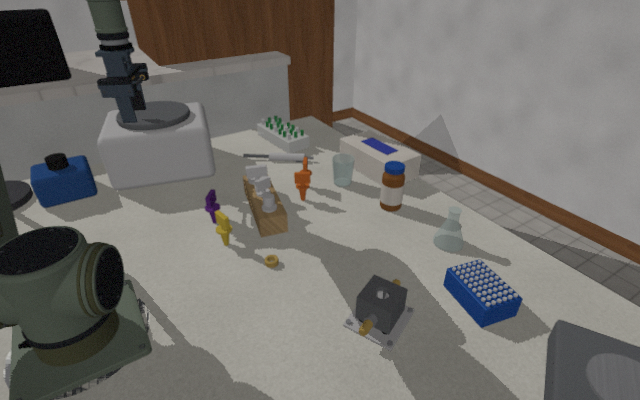

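The top view shows the rack, with the thick wing at (218,238), the small wing in the middle hole at (249,246) and the knob at (279,254). The valve block is at (431,238), its barbs at about (418,217) and (437,262). Orange, purple and yellow decoys stand around the rack. The side view agrees: the block's mouth is at (384,295) and the rack around (265,205).

```bash
python3 - <<'E'
from h import *
np.set_printoptions(precision=1,suppress=True)
f=cam("top");w=cam("wrist");s=env.state()
print("grip",atz(f,[249,246],84),"rackends",atz(f,[218,238],84),atz(f,[279,254],84))
print("rack",atz(f,[250,248],55),"seat",atz(f,[431,236],70),"barbs",atz(f,[418,217],36),atz(f,[437,262],36))
from scipy.spatial.transform import Rotation as R
Rt=R.from_euler('xyz',s['ee_rot'],degrees=True).as_matrix()
T=np.array(w["extrinsics"]);print("cam in tool",Rt.T@(T[:3,3]-s['ee_pos']));print(Rt.T@T[:3,:3]);print(w["intrinsics"])
print("tool axes cols in world",Rt)
E
```

```text
grip [462.  191.1  84. ] rackends [480.6 268.   84. ] [443.4 116.8  84. ]
rack [458.4 192.6  55. ] seat [ 494.9 -264.5   70. ] barbs [ 547.3 -243.1   36. ] [ 430.8 -288.7   36. ]
cam in tool [75.3  1.  19.6]
[[ 0.  -1.  -0.3]
 [ 1.   0.   0. ]
 [-0.  -0.3  1. ]]
[[351.5   0.  323.1]
 [  0.  351.5 194.2]
 [  0.    0.    1. ]]
tool axes cols in world [[-0.9  0.4  0. ]
 [ 0.4  0.9  0. ]
 [ 0.   0.  -1. ]]
```

```bash
R='{"gripper":100,"travel":[-0.0227,-0.0139,0.0032],"twist":0}'
python3 -m handwheel '[{"gripper":100,"travel":[-0.0227,-0.0139,0.0032],"twist":0},{"gripper":100,"travel":[-0.0227,-0.0139,0.0032],"twist":0},{"gripper":100,"travel":[-0.0227,-0.0139,0.0032],"twist":0},{"gripper":100,"travel":[-0.0227,-0.0139,0.0032],"twist":0},{"gripper":100,"travel":[-0.0227,-0.0139,0.0032],"twist":0}]' 60
```

```text
time_s: 1.57
ee_pos: [314.7, 410.9, 388.7]
ee_rot: [180.0, 0.0, 155.3]
force: [0.6, 0.4, -0.9]
gripper_width: 91.2
```

```bash
python3 -m handwheel '[{"gripper":100,"travel":[-0.0227,-0.0139,0.0032],"twist":0},{"gripper":100,"travel":[-0.0227,-0.0139,0.0032],"twist":0},{"gripper":100,"travel":[-0.0227,-0.0139,0.0032],"twist":0},{"gripper":100,"travel":[-0.0227,-0.0139,0.0032],"twist":0},{"gripper":100,"travel":[-0.0227,-0.0139,0.0032],"twist":0}]'
python3 -m handwheel '[{"gripper":100,"travel":[-0.0227,-0.0139,0.0032],"twist":0},{"gripper":100,"travel":[-0.0227,-0.0139,0.0032],"twist":0},{"gripper":100,"travel":[-0.0227,-0.0139,0.0032],"twist":0},{"gripper":100,"travel":[-0.0227,-0.0139,0.0032],"twist":0},{"gripper":100,"travel":[-0.0227,-0.0139,0.0032],"twist":0}]'
python3 -m handwheel '[{"gripper":100,"travel":[0,0,0],"twist":-0.09},{"gripper":100,"travel":[0,0,0],"twist":-0.09},{"gripper":100,"travel":[0,0,0],"twist":0},{"gripper":100,"travel":[0,0,0],"twist":0}]'
python3 - <<'E'
from h import *
np.set_printoptions(precision=1,suppress=True)
f=cam("wrist");save(f,"wrist1.png");print(env.state()['ee_pos'],env.state()['ee_rot'],env.state()['force'])
for t in ["plug_grip","plug_collar","thick_plug_grip","knob_plug_grip"]:
    for d in env.pinpoint("wrist",t)[:3]: print(t,d["uv"],d["confidence"],atz(f,d["uv"],55 if 'coll' in t else 84))
E
```

```text
time_s: 1.98
ee_pos: [388.8, 300.2, 372.8]
ee_rot: [180.0, 0.0, 155.3]
force: [1.0, 0.4, -0.5]
gripper_width: 91.2
time_s: 2.4
ee_pos: [463.0, 189.6, 356.8]
ee_rot: [180.0, 0.0, 155.3]
force: [0.1, 0.3, -0.0]
gripper_width: 90.9
time_s: 2.73
ee_pos: [462.5, 190.8, 356.8]
ee_rot: [180.0, 0.0, 165.5]
force: [0.3, -0.2, 0.3]
gripper_width: 91.0
[462.4 190.9 356.8] [180.    0.  165.5] [ 0.1  0.7 -0. ]
plug_grip [329.1, 200.7] 0.87 [463.9 196.4  84. ]
plug_grip [350.9, 322.0] 0.7 [570.8 188.1  84. ]
plug_grip [164.6, 31.6] 0.62 [322.1 118.8  84. ]
plug_collar [314.0, 15.2] 0.95 [331.9 218.9  55. ]
plug_collar [183.1, 35.9] 0.88 [320.7 120.7  55. ]
plug_collar [346.6, 302.9] 0.86 [570.8 186.4  55. ]
thick_plug_grip [430.8, 195.9] 0.78 [479.4 271.2  84. ]
knob_plug_grip [227.8, 203.7] 0.75 [447.1 121.8  84. ]
```

View pics/wrist1.png

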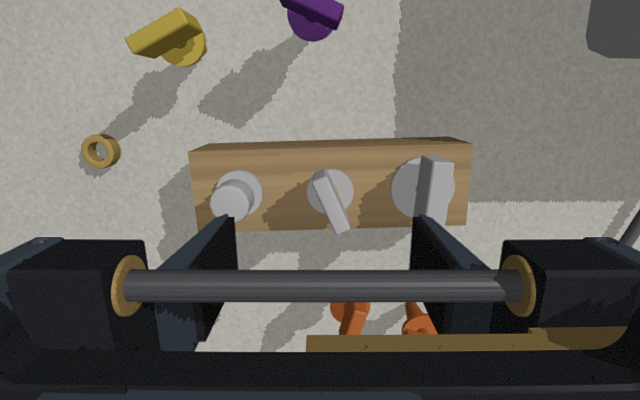

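The wrist view shows the knob at (235,195), the small wing plug at (329,200), tilted relative to the rack, and the thick wing at (433,190). I'll measure the wing's top face on an enlarged crop.

```bash
python3 - <<'E'
import cv2
i=cv2.imread("pics/wrist1.png")[160:245,290:370]
cv2.imwrite("pics/crop1.png",cv2.resize(i,None,fx=7,fy=7,interpolation=cv2.INTER_CUBIC))
E
```

```text
(no output)
```

View pics/crop1.png

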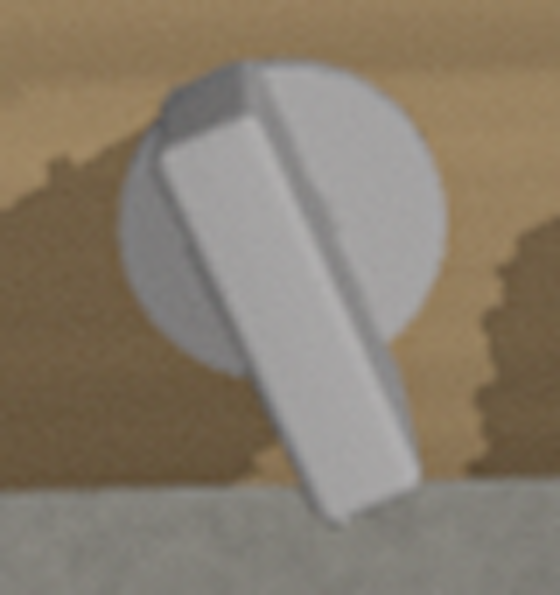

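The crop shows the wing's top face with corners at (163,157), (258,113), (420,478) and (338,522) crop pixels.

```bash
python3 - <<'E'
from h import *
np.set_printoptions(precision=1,suppress=True)
f=cam("wrist");s=env.state()
P=np.array([atz(f,[290+c/7,160+r/7],100) for c,r in [(163,157),(258,113),(420,478),(338,522)]])
print(P,P.mean(0));a=(P[2]+P[3]-P[0]-P[1])/2;print(np.linalg.norm(a),np.degrees(np.arctan2(a[1],a[0])),np.linalg.norm(P[1]-P[0]),np.linalg.norm(P[2]-P[3]))
# side check
g=cam("side");print([d for d in [(np.round(x["uv"],1),round(x["confidence"],2)) for x in env.pinpoint("side","plug_grip")]], proj(g,np.r_[P.mean(0)[:2],84]))
E
```

```text
[[443.5 190.2 100. ]
 [441.5 200.4 100. ]
 [482.9 207.2 100. ]
 [485.5 197.9 100. ]] [463.4 198.9 100. ]
42.286025160642005 9.800691479392356 10.408229038690276 9.678341916981068
[(array([304.1, 175.9]), 0.82), (array([210.5, 196.5]), 0.82), (array([263.7, 183.1]), 0.74), (array([221.7, 220.5]), 0.61), (array([268.3, 198.4]), 0.55), (array([302., 166.]), 0.46)] [262.2 183.1]
```

```bash
python3 -m handwheel '[{"gripper":50,"travel":[0.0007,0.007,0],"twist":0},{"gripper":50,"travel":[0,0,0],"twist":-0.106},{"gripper":50,"travel":[0,0,0],"twist":-0.106},{"gripper":50,"travel":[0,0,0],"twist":-0.106},{"gripper":50,"travel":[0,0,0],"twist":-0.106}]' 60
python3 -m handwheel '[{"gripper":50,"travel":[0,0,0.018],"twist":0},{"gripper":50,"travel":[0,0,0.018],"twist":0},{"gripper":50,"travel":[0,0,0],"twist":0},{"gripper":50,"travel":[0,0,0],"twist":0}]'
python3 - <<'E'
from h import *
f=cam("wrist");save(f,"wrist2.png")
E
```

```text
time_s: 3.55
ee_pos: [463.6, 198.3, 356.8]
ee_rot: [180.0, 0.0, -169.8]
force: [-0.0, -0.0, 0.7]
gripper_width: 60.7
time_s: 3.88
ee_pos: [463.4, 198.1, 320.3]
ee_rot: [-180.0, -0.1, -170.1]
force: [0.2, 0.3, 0.3]
gripper_width: 45.3
```

View pics/wrist2.png

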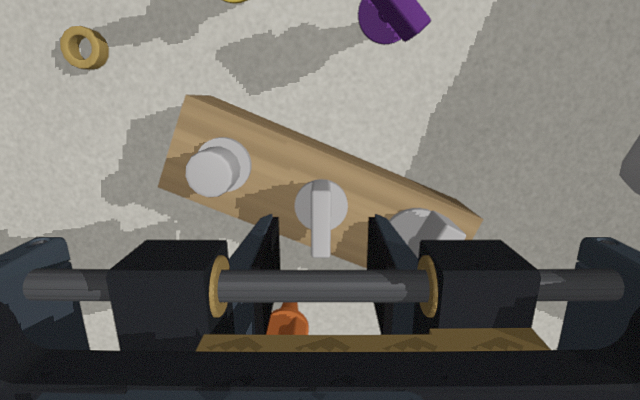

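The wing is now vertical in the image at (320,215), centred between the fingers and clear of the neighbouring plugs.

```bash
python3 -m handwheel '[{"gripper":42,"travel":[0,0,0.0156],"twist":0},{"gripper":42,"travel":[0,0,0.0156],"twist":0},{"gripper":42,"travel":[0,0,0.0156],"twist":0},{"gripper":42,"travel":[0,0,0.0156],"twist":0},{"gripper":42,"travel":[0,0,0],"twist":0}]' 60
python3 -m handwheel '[{"gripper":0,"travel":[0,0,0],"twist":0},{"gripper":0,"travel":[0,0,0],"twist":0},{"gripper":0,"travel":[0,0,0],"twist":0},{"gripper":0,"travel":[0,0,0],"twist":0},{"gripper":0,"travel":[0,0,0],"twist":0}]' 60
python3 -m handwheel '[{"gripper":0,"travel":[0,0,0],"twist":0},{"gripper":0,"travel":[0,0,0],"twist":0},{"gripper":0,"travel":[0,0,0],"twist":0},{"gripper":0,"travel":[0,0,0],"twist":0},{"gripper":0,"travel":[0,0,0],"twist":0}]' 60
```

```text
time_s: 4.35
ee_pos: [463.1, 197.7, 257.1]
ee_rot: [-180.0, -0.2, -170.1]
force: [-1.2, -0.2, -0.9]
gripper_width: 38.1
time_s: 4.77
ee_pos: [463.8, 197.9, 259.4]
ee_rot: [180.0, 0.1, -170.1]
force: [-0.6, -0.2, 4.3]
gripper_width: 11.9
time_s: 5.18
ee_pos: [463.8, 197.9, 259.4]
ee_rot: [180.0, 0.1, -170.1]
force: [0.1, -0.2, 6.3]
gripper_width: 11.5
```

```bash
python3 -m handwheel '[{"gripper":0,"travel":[0,0,-0.015],"twist":0},{"gripper":0,"travel":[0,0,-0.025],"twist":0},{"gripper":0,"travel":[0,0,-0.025],"twist":0},{"gripper":0,"travel":[0,0,-0.025],"twist":0},{"gripper":0,"travel":[0,0,-0.030],"twist":0}]' 60
python3 - <<'E'
from h import *
np.set_printoptions(precision=1,suppress=True)
f=cam("top");s=env.state();print(s['ee_pos'],s['ee_rot'],s['force'],s['gripper_width'])
for c in ["top","side"]:
    f=cam(c)
    for t in ["valve_seat","block_core"]: print(c,t,[(np.round(d["uv"],1),round(d["confidence"],2),atz(f,d["uv"],70 if t[0]=='v' else 50)) for d in env.pinpoint(c,t)][:2])
f=cam("top");i=f["frame"][200:275,390:465,::-1]
cv2.imwrite("pics/crop2.png",cv2.resize(i,None,fx=8,fy=8,interpolation=cv2.INTER_CUBIC))
E
```

```text
time_s: 5.6
ee_pos: [462.9, 197.6, 378.5]
ee_rot: [-180.0, -0.2, -170.1]
force: [-0.5, 0.9, -0.8]
gripper_width: 11.8
[464.4 198.2 385.1] [ 179.9    0.5 -170.1] [3.1 0.8 4.1] 11.37920488326203
top valve_seat [(array([431.4, 238.6]), 0.76, array([ 488.4, -265.2,   70. ]))]
top block_core [(array([426.7, 240.7]), 0.93, array([ 484.3, -259.5,   50. ])), (array([167.4, 178.9]), 0.66, array([634.8, 414.1,  50. ]))]
side valve_seat [(array([383.9, 292.6]), 0.96, array([ 491.3, -262.2,   70. ])), (array([339.1, 179.9]), 0.69, array([658.5, 123.3,  70. ]))]
side block_core [(array([382.3, 297.7]), 0.66, array([ 494.3, -256.8,   50. ]))]
```

View pics/crop2.png

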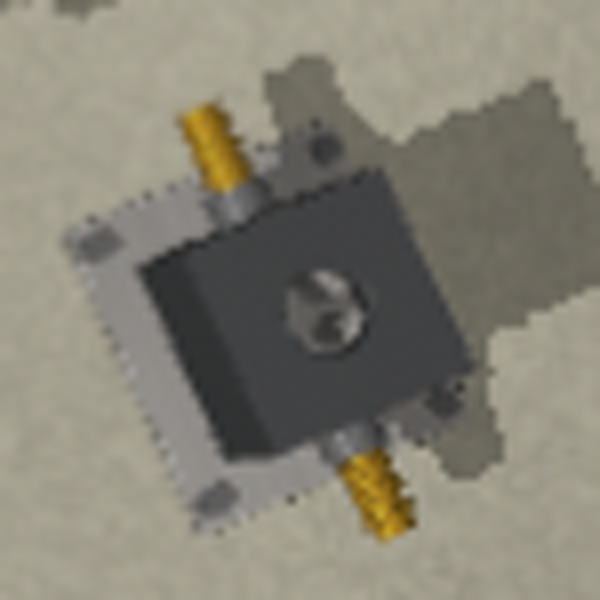

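The mouth is at crop (325,310), i.e. (430.6,238.8) in the full picture, and the barb ends are at crop (200,112) and (393,530). Next I carry the plug over there.

```bash
python3 -m handwheel '[{"gripper":0,"travel":[0.0028,-0.015,0],"twist":0},{"gripper":0,"travel":[0.0028,-0.028,0],"twist":0},{"gripper":0,"travel":[0.0028,-0.0335,0],"twist":0},{"gripper":0,"travel":[0.0028,-0.0335,0],"twist":0},{"gripper":0,"travel":[0.0028,-0.0335,0],"twist":0}]'
python3 -m handwheel '[{"gripper":0,"travel":[0.0028,-0.0335,0],"twist":0},{"gripper":0,"travel":[0.0028,-0.0335,0],"twist":0},{"gripper":0,"travel":[0.0028,-0.0335,0],"twist":0},{"gripper":0,"travel":[0.0028,-0.0335,0],"twist":0},{"gripper":0,"travel":[0.0028,-0.0335,0],"twist":0}]'
python3 -m handwheel '[{"gripper":0,"travel":[0.0028,-0.0335,0],"twist":0},{"gripper":0,"travel":[0.0028,-0.0335,0],"twist":0},{"gripper":0,"travel":[0.0028,-0.0335,0],"twist":0},{"gripper":0,"travel":[0.0028,-0.0335,0],"twist":0},{"gripper":0,"travel":[0.0028,-0.0335,0],"twist":0}]'
python3 -m handwheel '[{"gripper":0,"travel":[0.0028,-0.030,0],"twist":0},{"gripper":0,"travel":[0.0,-0.010,0],"twist":0.05},{"gripper":0,"travel":[0,0,0],"twist":0.12},{"gripper":0,"travel":[0,0,0],"twist":0.12},{"gripper":0,"travel":[0,0,0],"twist":0.12}]'
python3 -m handwheel '[{"gripper":0,"travel":[0,0,0],"twist":0.12},{"gripper":0,"travel":[0,0,0],"twist":0.12},{"gripper":0,"travel":[0,0,0],"twist":0.12},{"gripper":0,"travel":[0,0,0],"twist":0.12},{"gripper":0,"travel":[0,0,0],"twist":0.12}]'
python3 -m handwheel '[{"gripper":0,"travel":[0,0,0],"twist":0.12},{"gripper":0,"travel":[0,0,0],"twist":0.12},{"gripper":0,"travel":[0,0,0],"twist":0.12},{"gripper":0,"travel":[0,0,0],"twist":0},{"gripper":0,"travel":[0,0,0],"twist":0}]'
python3 -m handwheel '[{"gripper":0,"travel":[0,0,0],"twist":0},{"gripper":0,"travel":[0,0,0],"twist":0},{"gripper":0,"travel":[0,0,0],"twist":0}]'
python3 - <<'E'
from h import *
np.set_printoptions(precision=1,suppress=True)
f=cam("wrist");s=env.state();print(s['ee_pos'],s['ee_rot'],s['force'],s['gripper_width'],s['qpos']);save(f,"wrist3.png")
for t,z in [("valve_seat",70),("block_core",50),("plug_grip",0),("plug_collar",0)]: print(t,[(np.round(d["uv"],1),round(d["confidence"],2),atz(f,d["uv"],z) if z else '') for d in env.pinpoint("wrist",t)][:2])
E
```

```text
time_s: 6.42
ee_pos: [474.1, 52.8, 377.2]
ee_rot: [180.0, -0.1, -170.0]
force: [0.5, 0.4, -0.9]
gripper_width: 11.7
time_s: 6.83
ee_pos: [489.2, -115.1, 377.2]
ee_rot: [179.9, -0.1, -170.1]
force: [0.4, 1.0, -2.0]
gripper_width: 11.8
time_s: 7.25
ee_pos: [504.4, -282.5, 377.0]
ee_rot: [179.9, -0.1, -170.1]
force: [0.4, 1.4, -0.7]
gripper_width: 11.4
time_s: 7.67
ee_pos: [508.6, -321.2, 376.6]
ee_rot: [179.9, -0.2, 166.0]
force: [0.3, 0.1, -1.8]
gripper_width: 11.7
time_s: 8.08
ee_pos: [508.7, -320.7, 376.8]
ee_rot: [-180.0, -0.2, 131.7]
force: [-0.9, -0.1, -1.1]
gripper_width: 11.5
time_s: 8.5
ee_pos: [508.7, -320.7, 377.2]
ee_rot: [-179.9, -0.1, 111.6]
force: [0.0, 0.2, -1.2]
gripper_width: 11.8
time_s: 8.75
ee_pos: [508.7, -320.7, 378.1]
ee_rot: [-180.0, -0.0, 111.5]
force: [-0.5, -0.6, -1.6]
gripper_width: 11.6
[ 508.7 -320.7  378.2] [-180.    -0.   111.5] [ 0.3 -0.1 -1.1] 11.522413847728448 [-33.3  21.7  88.5   0.   69.9 -54.8]
valve_seat [(array([328.8, 111.6]), 0.58, array([ 489.8, -258.2,   70. ]))]
block_core [(array([329.2, 109.8]), 0.81, array([ 490.2, -257.3,   50. ]))]
plug_grip [(array([321.5, 257.5]), 0.81, '')]
plug_collar []
```

View pics/wrist3.png

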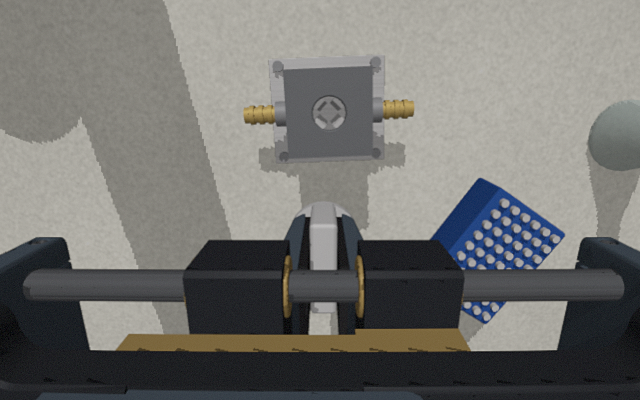

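The wrist view shows the mouth at (329,112) and the barb tips at (245,115) and (413,109). The plug stands held at (322,250).

```bash
python3 - <<'E'
from h import *
np.set_printoptions(precision=1,suppress=True)
f=cam("wrist")
i=f["frame"][45:175,235:425,::-1]
cv2.imwrite("pics/crop3.png",cv2.resize(i,None,fx=4.2,fy=4.2,interpolation=cv2.INTER_CUBIC))
a,b=atz(f,[245,115],36),atz(f,[413,109],36);d=b-a
print(a,b,(a+b)/2,np.linalg.norm(d),np.degrees(np.arctan2(d[1],d[0])))
g=cam("side");ss=[x["uv"] for x in env.pinpoint("side","valve_seat")][:1]
print(ss,proj(g,[489.8,-258.2,70]),tri([ray(f,[328.8,111.8]),ray(g,ss[0])]))
E
```

```text
[ 422.  -289.5   36. ] [ 560.3 -229.4   36. ] [ 491.1 -259.5   36. ] 150.82946527384544 23.508847968270732
[[383.3, 293.0]] [381.8 291.5] (array([ 491. , -259.4,   66.7]), [1.2517215855298223, 1.2517215855297548])
```

View pics/crop3.png

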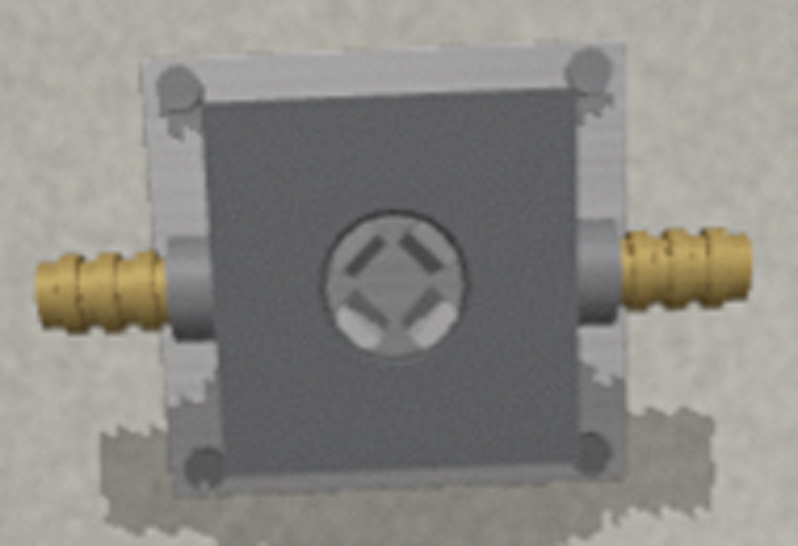

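```bash
python3 -m handwheel '[{"gripper":0,"travel":[0.021,0.0019,0],"twist":0},{"gripper":0,"travel":[0.0215,0.0019,0],"twist":0},{"gripper":0,"travel":[0.0215,0.0019,0.005],"twist":0},{"gripper":0,"travel":[0,0,0.022],"twist":-0.037},{"gripper":0,"travel":[0,0,0.022],"twist":0}]'
python3 -m handwheel '[{"gripper":0,"travel":[0,0,0],"twist":0},{"gripper":0,"travel":[0,0,0],"twist":0},{"gripper":0,"travel":[0,0,0],"twist":0}]'
python3 - <<'E'
from h import *
np.set_printoptions(precision=1,suppress=True)
s=env.state();print(s['ee_pos'],s['ee_rot'],s['force'],s['torque'])
w=cam("wrist");g=cam("side");p=s['ee_pos']
print(proj(w,[*p[:2],p[2]-175.4+16]),proj(w,[*p[:2],p[2]-248.4]),proj(g,[*p[:2],p[2]-248.4]),proj(g,[*p[:2],p[2]-204.4]),proj(g,[490.5,-259.1,70]))
a=cv2.resize(w["frame"][90:300,225:425,::-1],None,fx=2,fy=2,interpolation=cv2.INTER_CUBIC)
b=cv2.resize(g["frame"][200:340,330:450,::-1],(360,420),interpolation=cv2.INTER_CUBIC)
cv2.imwrite("pics/c4.png",np.hstack([a,b]))
E
```

```text
time_s: 9.57
ee_pos: [490.6, -258.1, 330.3]
ee_rot: [179.9, 0.2, 113.7]
force: [0.3, -0.4, -1.5]
gripper_width: 11.9
time_s: 9.82
ee_pos: [491.1, -259.4, 330.4]
ee_rot: [179.9, 0.1, 113.5]
force: [-0.3, -0.6, -0.4]
gripper_width: 12.2
[ 491.1 -259.4  330.4] [179.9   0.1 113.5] [-0.3 -0.6 -0.4] [-0.  0.  0.]
[321.2 275.3] [321.6 211.7] [383.4 287. ] [385.5 269.2] [382.4 291.7]
```

View pics/c4.png

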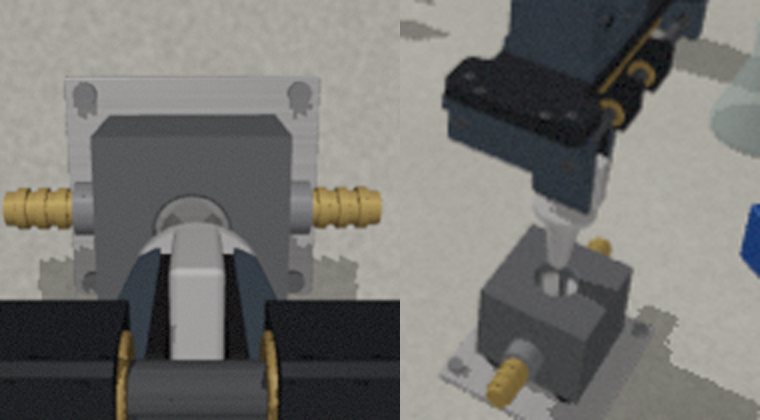

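The combined crop shows the tip just above the mouth and the barbs horizontal, so the wing is crosswise. The mouth centre is at column ~193 and the wing at ~197, so the tool should shift about 1.2 mm towards -y.

```bash
python3 -m handwheel '[{"gripper":0,"travel":[0.0005,-0.0013,0],"twist":0},{"gripper":0,"travel":[0,0,0.01],"twist":0},{"gripper":0,"travel":[0,0,0.01],"twist":0},{"gripper":0,"travel":[0,0,0],"twist":0}]'
python3 -m handwheel '[{"gripper":0,"travel":[0,0,0.01],"twist":0},{"gripper":0,"travel":[0,0,0.005],"twist":0},{"gripper":0,"travel":[0,0,0],"twist":0},{"gripper":0,"travel":[0,0,0],"twist":0}]'
python3 -m handwheel '[{"gripper":0,"travel":[0,0,0.002],"twist":0},{"gripper":0,"travel":[0,0,0.002],"twist":0},{"gripper":0,"travel":[0,0,0],"twist":0}]'
python3 - <<'E'
from h import *
np.set_printoptions(precision=2,suppress=True)
s=env.state();print(s['ee_pos'],s['ee_rot'],s['force'],s['torque'])
E
```

```text
time_s: 10.25
ee_pos: [488.8, -258.9, 307.1]
ee_rot: [-179.9, -0.1, 113.5]
force: [0.4, -1.0, -1.4]
gripper_width: 11.7
time_s: 10.58
ee_pos: [489.5, -259.5, 294.0]
ee_rot: [-180.0, 0.1, 113.6]
force: [0.9, -3.0, -3.1]
gripper_width: 11.7
time_s: 10.83
ee_pos: [489.5, -259.5, 290.9]
ee_rot: [180.0, 0.1, 113.6]
force: [0.4, -4.3, 2.5]
gripper_width: 11.8
[ 489.51 -259.53  290.87] [179.96   0.12 113.56] [ 0.38 -4.3   2.52] [-0.98 -0.09  0.07]
```

```bash
python3 -m handwheel '[{"gripper":0,"travel":[-0.001,-0.0005,0],"twist":0},{"gripper":0,"travel":[0,0,0],"twist":0},{"gripper":0,"travel":[0,0,0],"twist":0}]'
python3 - <<'E'
from h import *
np.set_printoptions(precision=2,suppress=True)
s=env.state();print(s['ee_pos'],s['ee_rot'],s['force'],s['torque'])
E
```

```text
time_s: 11.08
ee_pos: [489.4, -260.3, 290.7]
ee_rot: [179.9, 0.0, 113.5]
force: [2.9, -1.8, 2.3]
gripper_width: 11.8
[ 489.44 -260.26  290.67] [179.94   0.04 113.54] [ 2.86 -1.76  2.35] [-0.62 -0.38  0.04]
```

```bash
python3 -m handwheel '[{"gripper":0,"travel":[-0.0008,0.0006,0],"twist":0},{"gripper":0,"travel":[0,0,0],"twist":0},{"gripper":0,"travel":[0,0,0],"twist":0}]'
python3 - <<'E'
from h import *
np.set_printoptions(precision=2,suppress=True)
s=env.state();print(s['ee_pos'],s['ee_rot'],s['force'],s['torque'])
E
```

```text
time_s: 11.33
ee_pos: [490.0, -260.6, 290.2]
ee_rot: [-180.0, -0.0, 113.5]
force: [0.3, -1.4, 1.9]
gripper_width: 11.8
[ 490.02 -260.58  290.2 ] [-179.99   -0.03  113.55] [ 0.28 -1.42  1.92] [-0.5  -0.22 -0.  ]
```

```bash
python3 -m handwheel '[{"gripper":0,"travel":[-0.0003,0,0.0015],"twist":0},{"gripper":0,"travel":[0,0,0.0015],"twist":0},{"gripper":0,"travel":[0,0,0],"twist":0},{"gripper":0,"travel":[0,0,0],"twist":0}]'
python3 - <<'E'
from h import *
np.set_printoptions(precision=2,suppress=True)
s=env.state();print(s['ee_pos'],s['ee_rot'],s['force'],s['torque'])
E
```

```text
time_s: 11.67
ee_pos: [490.2, -261.0, 287.1]
ee_rot: [-180.0, -0.0, 113.5]
force: [0.6, -1.7, 0.5]
gripper_width: 12.2
[ 490.17 -260.97  287.13] [-179.99   -0.01  113.55] [ 0.58 -1.71  0.54] [-0.53 -0.19  0.02]
```

```bash
python3 -m handwheel '[{"gripper":0,"travel":[-0.0005,0,0.0015],"twist":0},{"gripper":0,"travel":[0,0,0.0015],"twist":0},{"gripper":0,"travel":[0,0,0],"twist":0},{"gripper":0,"travel":[0,0,0],"twist":0}]'
python3 - <<'E'
from h import *
np.set_printoptions(precision=2,suppress=True)
s=env.state();print(s['ee_pos'],s['ee_rot'],s['force'],s['torque'])
E
```

```text
time_s: 12.0
ee_pos: [490.4, -261.5, 284.2]
ee_rot: [-180.0, -0.0, 113.5]
force: [0.6, -2.1, 1.1]
gripper_width: 11.9
[ 490.38 -261.48  284.18] [-180.     -0.01  113.55] [ 0.59 -2.13  1.08] [-0.63 -0.18  0.04]
```

```bash
python3 -m handwheel '[{"gripper":0,"travel":[-0.0007,-0.0001,0],"twist":0},{"gripper":0,"travel":[0,0,0.0015],"twist":0},{"gripper":0,"travel":[0,0,0],"twist":0},{"gripper":0,"travel":[0,0,0],"twist":0}]'
python3 - <<'E'
from h import *
np.set_printoptions(precision=2,suppress=True)
s=env.state();print(s['ee_pos'],s['ee_rot'],s['force'],s['torque'])
E
```

```text
time_s: 12.33
ee_pos: [490.5, -261.9, 282.8]
ee_rot: [180.0, -0.0, 113.5]
force: [1.1, 0.2, 2.6]
gripper_width: 11.9
[ 490.52 -261.92  282.82] [180.    -0.04 113.54] [1.06 0.23 2.57] [-0.17 -0.12  0.01]
```

The plug is centred, standing lightly in the mouth with its wing crosswise. I start the twist here.

```bash
python3 -m handwheel '[{"gripper":0,"travel":[0,0,0.0003],"twist":0.11},{"gripper":0,"travel":[0,0,0.0005],"twist":0.11},{"gripper":0,"travel":[0,0,0.0005],"twist":0.11},{"gripper":0,"travel":[0,0,0.0005],"twist":0.11}]' 60
python3 - <<'E'
from h import *
np.set_printoptions(precision=2,suppress=True)
s=env.state();print(s['ee_pos'],s['ee_rot'],s['force'],s['torque'])
E
```

```text
time_s: 12.67
ee_pos: [490.2, -262.0, 281.0]
ee_rot: [-179.9, -0.0, 88.0]
force: [-0.9, -0.9, 4.3]
gripper_width: 11.6
[ 490.23 -261.98  280.98] [-179.92   -0.02   88.05] [-0.89 -0.93  4.33] [-0.32  0.2   0.05]
```

```bash
python3 -m handwheel '[{"gripper":0,"travel":[0,0,0.0005],"twist":0.11},{"gripper":0,"travel":[0,0,0.0005],"twist":0.11},{"gripper":0,"travel":[0,0,0.0005],"twist":0.11},{"gripper":0,"travel":[0,0,0.0005],"twist":0.11}]' 60
python3 - <<'E'
from h import *
np.set_printoptions(precision=2,suppress=True)
s=env.state();print(s['ee_pos'],s['ee_rot'],s['force'],s['torque'])
E
```

```text
time_s: 13.0
ee_pos: [490.0, -261.9, 279.1]
ee_rot: [-179.9, 0.0, 62.8]
force: [-2.4, -1.0, 5.1]
gripper_width: 11.5
[ 489.97 -261.89  279.14] [-179.86    0.02   62.85] [-2.37 -1.04  5.08] [-0.23  0.57  0.04]
```

```bash
python3 -m handwheel '[{"gripper":0,"travel":[-0.0003,-0.0003,0.0004],"twist":-0.11},{"gripper":0,"travel":[0,0,0.0005],"twist":-0.11},{"gripper":0,"travel":[0,0,0.0005],"twist":-0.11},{"gripper":0,"travel":[0,0,0.0005],"twist":-0.11}]' 60
python3 - <<'E'
from h import *
np.set_printoptions(precision=2,suppress=True)
s=env.state();print(s['ee_pos'],s['ee_rot'],s['force'],s['torque'])
E
```

```text
time_s: 13.33
ee_pos: [490.0, -262.1, 277.7]
ee_rot: [-180.0, -0.0, 88.6]
force: [-0.6, -0.0, 7.2]
gripper_width: 11.9
[ 489.99 -262.09  277.7 ] [-179.99   -0.03   88.63] [-0.62 -0.01  7.2 ] [-0.16  0.15 -0.09]
```

```bash
python3 -m handwheel '[{"gripper":0,"travel":[0,0,0.0004],"twist":0.115},{"gripper":0,"travel":[0,0,0.0005],"twist":0.115},{"gripper":0,"travel":[0,0,0.0005],"twist":0.115},{"gripper":0,"travel":[0,0,0.0005],"twist":0.115}]' 60
python3 - <<'E'
from h import *
np.set_printoptions(precision=2,suppress=True)
s=env.state();print(s['ee_pos'],s['ee_rot'],s['force'],s['torque'])
E
```

```text
time_s: 13.67
ee_pos: [489.7, -262.0, 276.0]
ee_rot: [-179.9, -0.0, 61.7]
force: [-2.2, 0.6, 9.0]
gripper_width: 11.6
[ 489.73 -261.95  276.03] [-179.92   -0.     61.68] [-2.19  0.57  8.98] [-0.01  0.57  0.07]
```

```bash
python3 -m handwheel '[{"gripper":0,"travel":[-0.0002,-0.0002,0.0004],"twist":0.11},{"gripper":0,"travel":[0,0,0.0005],"twist":0.11},{"gripper":0,"travel":[0,0,0.0005],"twist":0.11}]' 60
python3 - <<'E'
from h import *
np.set_printoptions(precision=2,suppress=True)
s=env.state();print(s['ee_pos'],s['ee_rot'],s['force'],s['torque'])
E
```

```text
time_s: 13.92
ee_pos: [489.4, -261.8, 274.8]
ee_rot: [-179.9, 0.0, 42.8]
force: [-1.8, 0.9, 10.3]
gripper_width: 11.8
[ 489.44 -261.84  274.83] [-179.9     0.01   42.79] [-1.81  0.86 10.26] [0.27 0.62 0.11]
```

```bash
python3 -m handwheel '[{"gripper":0,"travel":[0,0,0.0004],"twist":0.11},{"gripper":0,"travel":[0,0,0.0004],"twist":0.11}]' 60
python3 - <<'E'
from h import *
np.set_printoptions(precision=2,suppress=True)
s=env.state();print(s['ee_pos'],s['ee_rot'],s['force'],s['torque'])
E
python3 -m handwheel '[{"gripper":0,"travel":[0,0,0.0004],"twist":0.11},{"gripper":0,"travel":[0,0,0.0003],"twist":0.11}]' 60
python3 - <<'E'
from h import *
np.set_printoptions(precision=2,suppress=True)
s=env.state();print(s['ee_pos'],s['ee_rot'],s['force'],s['torque'])
g=cam("side")
b=cv2.resize(g["frame"][220:340,330:450,::-1],(600,600),interpolation=cv2.INTER_CUBIC)
cv2.imwrite("pics/c5.png",b)
E
```

```text
time_s: 14.08
ee_pos: [489.3, -261.7, 274.1]
ee_rot: [-179.9, 0.0, 30.2]
force: [-2.3, 2.3, 11.8]
gripper_width: 11.5
[ 489.35 -261.72  274.11] [-179.88    0.03   30.18] [-2.31  2.29 11.77] [0.36 0.74 0.18]
time_s: 14.25
ee_pos: [489.3, -261.6, 273.5]
ee_rot: [-179.9, 0.1, 17.6]
force: [-2.1, 3.8, 11.0]
gripper_width: 11.7
[ 489.29 -261.56  273.46] [-179.86    0.07   17.57] [-2.1   3.78 11.04] [0.5  0.72 0.17]
```

View pics/c5.png

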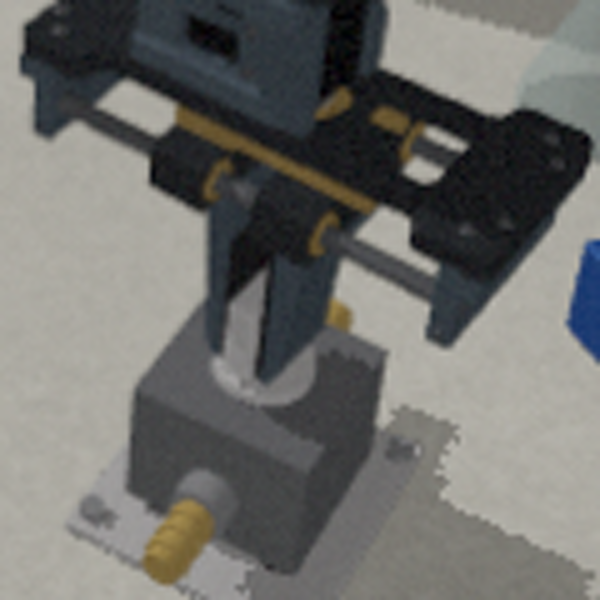

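The side crop shows the collar almost down on the block. I finish with a small to-and-fro.

```bash
python3 -m handwheel '[{"gripper":0,"travel":[-0.0001,-0.0004,0.0004],"twist":0.11},{"gripper":0,"travel":[0,0,0.0004],"twist":0.11}]' 60
python3 - <<'E'
from h import *
np.set_printoptions(precision=2,suppress=True)
s=env.state();print(s['ee_pos'],s['ee_rot'],s['force'],s['torque'])
E
python3 -m handwheel '[{"gripper":0,"travel":[0,0,0.0003],"twist":-0.108}]' 60
python3 - <<'E'
from h import *
np.set_printoptions(precision=2,suppress=True)
s=env.state();print(s['ee_pos'],s['ee_rot'],s['force'],s['torque'])
E
```

```text
time_s: 14.47
ee_pos: [489.1, -261.2, 272.8]
ee_rot: [-179.9, 0.1, 5.0]
force: [-2.3, 2.4, 12.7]
gripper_width: 12.1
[ 489.12 -261.22  272.79] [-179.89    0.08    4.99] [-2.32  2.37 12.69] [0.51 0.72 0.2 ]
time_s: 14.55
ee_pos: [489.1, -261.4, 272.5]
ee_rot: [-179.9, 0.1, 11.2]
force: [-3.0, 1.9, 11.5]
gripper_width: 12.0
[ 489.07 -261.38  272.54] [-179.9     0.08   11.19] [-2.98  1.86 11.46] [ 0.27  0.91 -0.15]
```

```bash
python3 -m handwheel '[{"gripper":0,"travel":[0,0,0.0003],"twist":-0.108}]' 60
python3 -m handwheel '[{"gripper":0,"travel":[0,0,0.0003],"twist":-0.108}]' 60
python3 - <<'E'
from h import *
np.set_printoptions(precision=2,suppress=True)
s=env.state();print(s['ee_pos'],s['ee_rot'],s['force'],s['torque'])
E
```

```text
time_s: 14.63
ee_pos: [489.0, -261.5, 272.2]
ee_rot: [-179.9, 0.1, 17.9]
force: [-3.2, -0.2, 12.7]
gripper_width: 12.0
time_s: 14.72
ee_pos: [489.1, -261.5, 272.0]
ee_rot: [-179.9, 0.0, 24.1]
force: [-3.5, 1.2, 13.1]
gripper_width: 11.7
[ 489.05 -261.54  272.05] [-179.91    0.04   24.07] [-3.48  1.25 13.05] [ 0.09  0.91 -0.28]
```

```bash
cat > s.py <<'E'
from h import *
np.set_printoptions(precision=2,suppress=True)
s=env.state();print(s['ee_pos'],s['ee_rot'],s['force'],s['torque'])
E
python3 -m handwheel '[{"gripper":0,"travel":[-0.0003,0,0.0002],"twist":-0.11}]' 60; python3 s.py
python3 -m handwheel '[{"gripper":0,"travel":[0,0,0.0001],"twist":0.11}]' 60; python3 s.py
```

```text
time_s: 14.8
ee_pos: [488.9, -261.7, 272.0]
ee_rot: [-179.9, 0.0, 30.4]
force: [-2.5, 2.3, 14.1]
gripper_width: 11.9
[ 488.93 -261.68  271.98] [-179.92    0.     30.37] [-2.46  2.28 14.12] [ 0.2   0.74 -0.24]
time_s: 14.88
ee_pos: [489.1, -261.6, 272.0]
ee_rot: [-179.9, -0.0, 24.1]
force: [-1.4, 2.8, 14.1]
gripper_width: 12.0
[ 489.08 -261.55  272.01] [-179.93   -0.02   24.09] [-1.39  2.78 14.14] [0.48 0.67 0.29]
```

```bash

python3 -m handwheel '[{"gripper":0,"travel":[0,0,0],"twist":-0.11},{"gripper":0,"travel":[0,0,0],"twist":-0.11}]' 60; python3 s.py
python3 -m handwheel '[{"gripper":0,"travel":[0,0,0],"twist":0.11},{"gripper":0,"travel":[0,0,0],"twist":0.115}]' 60; python3 s.py
```

```text
time_s: 15.05
ee_pos: [489.0, -261.7, 272.0]
ee_rot: [-179.9, -0.0, 36.7]
force: [-2.3, 1.3, 13.3]
gripper_width: 11.4
[ 488.97 -261.68  271.99] [-179.94   -0.01   36.66] [-2.3   1.31 13.33] [ 0.18  0.83 -0.24]
time_s: 15.22
ee_pos: [489.1, -261.5, 272.0]
ee_rot: [-179.9, -0.0, 23.3]
force: [-2.2, 3.1, 13.7]
gripper_width: 11.8
[ 489.11 -261.49  272.02] [-179.93   -0.     23.3 ] [-2.19  3.11 13.68] [0.46 0.66 0.24]
```

```bash

python3 -m handwheel '[{"gripper":0,"travel":[0,0,-0.001],"twist":0},{"gripper":0,"travel":[0,0,-0.001],"twist":0},{"gripper":0,"travel":[0,0,0],"twist":0}]' 60; python3 s.py
```

```text
time_s: 15.47
ee_pos: [489.1, -261.6, 273.1]
ee_rot: [-179.9, -0.0, 23.5]
force: [-1.1, 1.8, 7.2]
gripper_width: 11.7
[ 489.07 -261.56  273.14] [-179.91   -0.     23.5 ] [-1.05  1.83  7.15] [ 0.09  0.35 -0.14]
```

The push falls 6 N per mm as it should. Extrapolated to zero it puts the TCP at about 274.3, so the collar is at about 70 mm, i.e. home.

```bash

python3 -m handwheel '[{"gripper":0,"travel":[0,0,-0.001],"twist":0},{"gripper":0,"travel":[0,0,-0.0008],"twist":0},{"gripper":0,"travel":[0,0,0],"twist":0}]' 60; python3 s.py
python3 -m handwheel '[{"gripper":45,"travel":[0,0,0],"twist":0},{"gripper":45,"travel":[0,0,0],"twist":0},{"gripper":45,"travel":[0,0,0],"twist":0},{"gripper":45,"travel":[0,0,0],"twist":0},{"gripper":45,"travel":[0,0,0],"twist":0}]'
python3 -m handwheel '[{"gripper":45,"travel":[0,0,-0.01],"twist":0},{"gripper":45,"travel":[0,0,-0.02],"twist":0},{"gripper":45,"travel":[0,0,-0.03],"twist":0},{"gripper":45,"travel":[0,0,-0.03],"twist":0},{"gripper":45,"travel":[-0.02,0,-0.03],"twist":0}]'
python3 -m handwheel '[{"gripper":45,"travel":[-0.03,0,-0.00],"twist":0},{"gripper":45,"travel":[-0.03,0,0],"twist":0},{"gripper":45,"travel":[0,0,0],"twist":0},{"gripper":45,"travel":[0,0,0],"twist":0}]'
python3 - <<'E'
from h import *
np.set_printoptions(precision=2,suppress=True)
w=cam("wrist");g=cam("side");s=env.state();print(s['ee_pos'],s['force'])
for t,z in [("plug_grip",84+15),("plug_collar",70)]:
    for d in env.pinpoint("wrist",t)[:2]: print(t,d["uv"],d["confidence"],atz(w,d["uv"],z))
a=w["frame"][:,:,::-1]
b=cv2.resize(g["frame"][240:340,330:450,::-1],(480,400),interpolation=cv2.INTER_CUBIC)
cv2.imwrite("pics/c6.png",cv2.resize(np.hstack([a[:,200:520],b]),None,fx=1,fy=1))
E
```

```text
time_s: 15.72
ee_pos: [489.1, -261.6, 274.0]
ee_rot: [-179.9, 0.0, 23.5]
force: [0.1, 1.4, 2.6]
gripper_width: 11.4
[ 489.14 -261.61  273.96] [-179.89    0.01   23.51] [0.1  1.42 2.57] [ 0.21  0.13 -0.1 ]
time_s: 16.13
ee_pos: [489.4, -262.1, 273.9]
ee_rot: [-180.0, 0.0, 23.5]
force: [-0.6, 0.4, 0.7]
gripper_width: 40.2
time_s: 16.55
ee_pos: [472.7, -269.5, 396.1]
ee_rot: [179.9, -0.1, 23.7]
force: [1.2, -0.7, 0.2]
gripper_width: 41.1
time_s: 16.88
ee_pos: [415.0, -294.4, 395.2]
ee_rot: [179.9, -0.1, 23.4]
force: [1.0, 0.8, 0.7]
gripper_width: 41.3
[ 416.4  -294.    394.58] [ 0.27 -0.26  0.12]
plug_grip [318.5, 88.4] 0.95 [ 489.23 -257.8    99.  ]
plug_collar [317.6, 88.9] 0.86 [ 489.15 -256.67   70.  ]
```

View pics/c6.png

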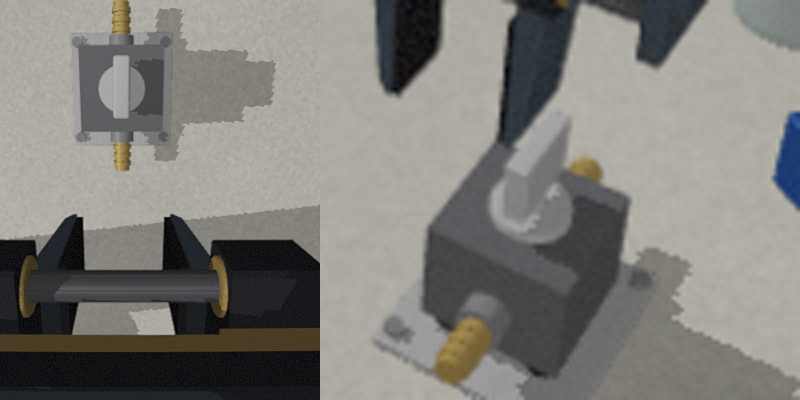

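The last picture shows the wing at (121,87) in line with the barbs at (121,15) and (121,155). The collar lies flat on the block, and the gripper is clear.

```bash
python3 -c "
from workcell import env
print(env.job_done(), env.state()['time_s'])"
```

```text
the job is handed in; nothing more can be done
the job is handed in; nothing more can be done
```

The small-wing plug is home in the valve block, with its collar down on the face and its wing in line with the hose barbs. It holds by itself, and the job was handed in at about 17 s.

- **What I did:** I took the plug from the rack's middle hole and set it lightly into the mouth with its wing crosswise, pushing with 2.6 N. I then pressed and turned to and fro until the collar met the face, eased the push off, let go and backed away.
- **Push:** The highest reading was about 14.1 N, read at the ends of moves. Before I let go, the push fell by about 6 N per mm as I eased up. Followed to zero, that puts the collar at about 70 mm, the height of the seat.
- **Last look:** The final wrist and side pictures showed the collar flat on the block, the wing in line with the barbs to within about a degree, and the gripper clear. I took no last picture of the rack or the glassware. The hand was never near the glassware, and it kept clear of the two plugs beside the one I took.
- **Disagreement:** The top camera put things about 6 mm off in y compared with the wrist camera, so I used the wrist camera and the side forces to centre the plug.

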